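# Clear down the packet counter

### The job

Clear down the seed-packet counter for a new batch: first press the square key on the key panel (stop), then pull the counter's sprung purge slide by its upright paddle all the way out to its stop and ease it back fully home without letting it snap, then press the long bar key (zero) and last the large round key (start). Press each key fully in and let it come up again before going on to the next step; leave the small round key alone and do not disturb the loose things on the bench.

Things in the scene. Friction and masses are not known exactly. Their poses are not given: they have to be found in the camera images.
- panel: Key panel: low dark steel console 230 x 230 x 45 mm, fixed to the bench, carrying four black key modules (98 mm square, 12 mm high) in a 2 x 2 grid, centres 104 mm apart. Origin: centre of its underside; z up, x and y along its sides.
- square_top (a point): Square key (stop), 58 x 58 mm, white, 16 mm thick, in the middle of its own black 98 mm square module on the key panel. This point is the centre of its top face, about 74 mm above the table when up; z up, x and y along the panel's sides. Which of the panel's four places it has changes from run to run
- bar_top (a point): Long bar key (zero), 30 mm along its x by 88 mm along its y, white, 16 mm thick, in the middle of its own black 98 mm square module on the key panel. This point is the centre of its top face, about 74 mm above the table when up; z up, x and y along the panel's sides. Which of the panel's four places it has changes from run to run
- round_top (a point): Large round key (start), 64 mm in diameter, white, 16 mm thick, in the middle of its own black 98 mm square module on the key panel. This point is the centre of its top face, about 74 mm above the table when up; z up, x and y along the panel's sides. Which of the panel's four places it has changes from run to run
- small_top (a point): Small round key, 34 mm in diameter, not to be pressed, white, 16 mm thick, in the middle of its own black 98 mm square module on the key panel. This point is the centre of its top face, about 74 mm above the table when up; z up, x and y along the panel's sides. Which of the panel's four places it has changes from run to run
- key_square (a joint): Travel of the square key: 0 up, 0.008 m fully in; needs about 5 N to push fully in; it springs back when let go
- key_bar (a joint): Travel of the bar key: 0 up, 0.008 m fully in; needs about 5 N to push fully in; it springs back when let go
- key_round (a joint): Travel of the large round key: 0 up, 0.008 m fully in; needs about 5 N to push fully in; it springs back when let go
- key_small (a joint): Travel of the small round key: 0 up, 0.008 m fully in
- counter: Packet counter: grey machine fixed to the bench, base 300 (x) x 160 (y) x 60 mm with a flat deck on top; a hopper block 70 mm higher (about 92 mm with its clear tray) stands on the rear end, from x = +72 mm to the back. Origin: centre of the underside; its front (-x) faces the robot, z up.
- paddle (a point): Top centre of the purge slide's steel paddle, an upright plate 14 mm thick (x), 70 mm wide (y), its top 55 mm above the deck (115 mm above the table). It stands on a flat tongue on the deck that runs back to the hopper block. Behind it the deck is clear for 125 mm, save a 15 mm high foot in the first 14 mm. Axes as the counter's: pulled along -x.
- slide (a joint): Travel of the purge slide: 0 home, 0.060 m out at its stop. A spring pulls it home with about 3.5 N at home and 7.7 N at the stop; let go, it snaps back at over 0.5 m/s.
- packets_a: Stack of paper seed packets, 115 x 80 x 30 mm, loose, in front of the counter. Origin: centre of the underside.
- packets_b: Stack of paper seed packets, 115 x 80 x 42 mm, loose, left of the key panel. Origin: centre of the underside.
- marker: Black marker pen, 140 mm long along its x, 16 mm thick, loose, near the robot. Origin: centre of the underside.
- jar: Jar with steel lid, 60 mm in diameter, 85 mm high, loose, behind and between the panel and the counter. Origin: centre of the underside.
- stapler: Stapler, 140 mm long along its x, 36 mm wide, 48 mm high, loose, right of the counter. Origin: centre of the underside.

How it is judged:
On the way, in this order (a step that is already met when the one before it is completed fails the run):
1. the square key is pressed in, alone, with the slide home (value of joint key_square above 0.006 m and value of joint each of key_bar, key_round below 0.003 m and value of joint slide below 0.005 m), for 0.05 s.
2. with all keys up again, the purge slide is pulled out to its stop (value of joint slide above 0.056 m and value of joint each of key_square, key_bar, key_round below 0.003 m), for 0.05 s.
3. the slide is fully home again (value of joint slide below 0.005 m), for 0.1 s.
4. the bar key is pressed in, alone, with the slide home (value of joint key_bar above 0.006 m and value of joint each of key_square, key_round below 0.003 m and value of joint slide below 0.005 m), for 0.05 s.
5. the large round key is pressed in, alone, with the slide home (value of joint key_round above 0.006 m and value of joint each of key_square, key_bar below 0.003 m and value of joint slide below 0.005 m), for 0.05 s.
At the end, for the whole second after the job is handed in: After the stages in order, all four keys are up again (within 3 mm) and the purge slide is fully home (within 5 mm) (value of joint each of key_square, key_bar, key_round, key_small below 0.003 m and value of joint slide below 0.005 m); the robot touches nothing.
It fails at once if the small round key is pressed (more than 4 mm) (value of joint key_small above 0.004 m).
It fails at once if two of the other three keys are pressed at once (both more than 4 mm) (value of joint each of key_square, key_bar above 0.004 m or value of joint each of key_square, key_round above 0.004 m or value of joint each of key_bar, key_round above 0.004 m).
It fails at once if the slide snaps back (faster than 0.4 m/s towards home) (velocity of joint slide below -0.4 m/s).
It fails at once if one of the loose things on the bench is disturbed (moved more than 20 mm or tipped) (distance of any of packets_a, packets_b, marker, jar, stapler from where it was at the start of the episode above 0.02 m or angle between any of packets_a, packets_b, marker, jar, stapler's own z axis and vertical above 0.35 rad).
It also fails if it takes over 54 s, if anything falls off the work surface, if the arm or the gripper's body presses on something with over 40 N, if the wrist force passes 120 N, or if a joint passes its speed limit or range.

### The arm

A 6-joint arm with a two-finger parallel gripper is mounted at the origin on the work surface. World frame = base frame: x ahead of the robot, y to its left, z up, the work surface at z = 0. Lengths are in m, angles in rad, forces in N, time in s.
With the tool pointing down it reaches from about 0.375 to 0.9 m from the base axis. Payload 3.1 kg.
Tool frame: the origin (TCP) lies on the centre line of the jaws, within the pads' length; the fingertips stand 25 mm ahead of it and the grasp point (between the pads) lies 6 mm ahead of it (manip.tips_ahead is the distance from the TCP to the fingertips, in m); z points along the fingers, y is the direction in which the jaws open and shut (so a half turn about z gives the same grasp; the last joint's range is limited). The gripper opens to 85 mm and grips with 20 to 120 N. Pads are 22 mm wide; open, the fingers measure 114 mm over their backs; the gripper's body (76 mm by 85 mm) begins 54 mm behind the grasp point. The pads swing forward as they close: fully open they stand 13 mm farther back than shut.
Start: joints at [-1.331, 0.527, 1.433, -0, 1.181, -0.178], TCP at [0.254, -0.571, 0.256] pointing down, gripper open.
Joint ranges: [-3.08, 3.08], [-0.75, 2.2], [0.22, 2.44], [-1.43, 4.57], [0, 2.65], [-2.85, 2.85]. Speed limits (rad/s): [2.79, 2.79, 3.14, 3.14, 3.14, 3.14].

### API

Orientations are given as a unit quaternion [x, y, z, w].
In Python, from station import manip gives the robot as it stands.
- The arm moves only by the tool play_rows, never from a script. Its argument "steps" is a list that holds one entry, the list of rows, each a list of 6 numbers: the shift along the tool's x, y, z in m, then the turn, a rotation vector about the tool's x, y, z in degrees. In form: [[[x, y, z, rx, ry, rz], ...]]. A call has 1 to 10 rows; each row shifts and turns the commanded pose from where the row before left it, along the tool's axes as they then stand; what a row does not reach is not made up. A row lasts 1/8 s, in which the tool goes at most 62.5 mm and 10.7 degrees, less where a joint would pass 70% of its speed; a pose out of reach is approached as far as the arm can. A call is refused whole if a number of a shift passes 0.0625 or a number of a turn 10.7, either way. A call with a gripper value outside its range is refused whole. "fingers" is the opening, from 0 (shut) to 1 (fully open), set as the call begins (left out, the last holds). The fingers move at their own pace and stop on an object; "squeeze" is the grip in N (left out, the last holds). Time passes only in rows, so rows that do not move let the fingers close. It gives the time, the measured TCP pose, the force and the opening at its end, in the units of the state.
- manip.sense(): the state, without advancing time (a new reading comes with each control period).
- manip.snapshot(name): name is "scene" or "top" or "wrist"; returns a dict with "img" (480x640x3 uint8, red, green, blue), "K" (3x3 intrinsics, pixels), "k1" (the pictures are not rectified: a ray, as slopes to the right and down, at radius r is drawn at 1 + k1 r^2 times it, then the intrinsics apply), "world_from_camera" (4x4, takes a point from camera to world coordinates). Camera axes: x right, y down, z forward; pixel columns grow to the right and rows downward; lengths in m; the calibration is good to about 2 mm. A picture is of the moment at which its call begins. There is no depth.
- manip.sign_off(): hands the job in, once; it reports no verdict.
Trained networks look in a picture, given as the dict that the camera call returned (one of the last four; its "shot" number tells which), for a name from the list of things; names that differ only in an ending like _2 or _b are one class to them, and where a whole thing is asked for, a point or a joint stands for the part that bears it (a point fixed in the world has none). Each returns a list of dicts, best first, with "score" (0 to 1); they miss things now and then, are a little off and sometimes report something else, mostly with a low value. They report only what shows in the picture. A call takes as long as a camera call.
- manip.regions_of(label, picture): "pixels" (480x640 bool, what is visible of it) and "rect" ([left, top, right, bottom] in pixels, round what is visible of it).
- manip.pinpoint(label, picture): "point" ([column, row] in pixels: a listed point, or the origin of a listed thing).
The state is a dict: "t": time; "q": joint angles; "qd": joint speeds; "tau": joint torques, N m; "tcp_pos": TCP position; "tool_rot": TCP orientation; "force": force on the tool from outside, world axes, zero at the start; "ft_torque": the same for the moment, N m; "finger_gap": opening from 0.0 (shut) to 1.0 (fully open).
Only numpy, scipy, OpenCV 4.12 (cv2) and the standard library are available. Lean on these libraries where they do the work, as an engineer would, in place of code of your own. Each camera call takes 0.05 s, during which the arm holds its last target.

## Working session

There is one attempt and no reset: what is moved stays moved. The work goes in short steps, Python scripts to look and compute and a tool call to move; the robot and the scene stay as the last step left them, time stands still between calls to the robot, and variables do not carry over. Pictures are saved under pics/ and viewed, and the job is handed in when it is done.

Besides the shell and the picture viewer there is one more tool, called after "Call:" as a command line: name --argument value ..., lists and objects as JSON in quotes. play_rows: Moves the arm, as the interface text tells. Its arguments: {"type":"object","properties":{"steps":{"type":"array"},"fingers":{"type":"number"},"squeeze":{"type":"number"}},"required":["steps"]}

```bash
mkdir -p pics; cat > h.py <<'E'
import numpy as np, cv2
from station import manip
def ray(p,c):
    K=p['K'];k1=p['k1']
    d=np.array([(c[0]-K[0,2])/K[0,0],(c[1]-K[1,2])/K[1,1]])
    s=d.copy()
    for _ in range(20): s=d/(1+k1*(s@s))
    T=np.array(p['world_from_camera']); return T[:3,3],T[:3,:3]@np.array([s[0],s[1],1])
def at_z(p,c,z):
    o,d=ray(p,c); return o+d*(z-o[2])/d[2]
def proj(p,X):
    T=np.array(p['world_from_camera']); c=T[:3,:3].T@(np.array(X)-T[:3,3]); s=c[:2]/c[2]
    s=s*(1+p['k1']*(s@s)); return p['K'][0,0]*s[0]+p['K'][0,2],p['K'][1,1]*s[1]+p['K'][1,2]
E
python3 - <<'E'
from h import *
s=manip.sense();print({k:np.round(v,3) for k,v in s.items()})
Z=dict(square_top=.074,bar_top=.074,round_top=.074,small_top=.074,paddle=.115,panel=0,counter=0,packets_a=0,packets_b=0,marker=0,jar=0,stapler=0)
for n in ['top','scene']:
    p=manip.snapshot(n); p['K']=np.array(p['K'])
    cv2.imwrite(f'pics/{n}0.png',p['img'][:,:,::-1])
    print(n,np.round(p['world_from_camera'],3).tolist())
    for l,z in Z.items():
        for r in manip.pinpoint(l,p)[:2]: print(l,round(r['score'],2),np.round(r['point'],1),np.round(at_z(p,r['point'],z),4))
E
```

```text
{'t': np.float64(0.0), 'q': array([-1.332,  0.528,  1.434,  0.   ,  1.181, -0.178]), 'qd': array([ 0.   , -0.002,  0.   , -0.001,  0.   ,  0.001]), 'tau': array([-1.0000e-03, -4.4235e+01, -1.7802e+01, -0.0000e+00,  8.0000e-03,
       -0.0000e+00]), 'tcp_pos': array([ 0.253, -0.571,  0.255]), 'tool_rot': array([ 0.978,  0.207, -0.   , -0.001]), 'force': array([ 0.574,  0.088, -0.366]), 'ft_torque': array([-0.02 , -0.033, -0.029]), 'finger_gap': np.float64(0.996)}
top [[0.018, -0.993, 0.113, 0.444], [-1.0, -0.016, 0.015, 0.01], [-0.013, -0.113, -0.994, 1.255], [0.0, 0.0, 0.0, 1.0]]
square_top 0.6 [255.  281.3] [0.4883 0.1812 0.074 ]
bar_top 0.83 [291.4 228.9] [0.6124 0.0996 0.074 ]
bar_top 0.3 [419.5 230.6] [ 0.6133 -0.2003  0.074 ]
round_top 0.65 [250.2 235.3] [0.5957 0.196  0.074 ]
round_top 0.18 [423.1 232.1] [ 0.6099 -0.2087  0.074 ]
small_top 0.57 [300.1 273.1] [0.5092 0.0768 0.074 ]
small_top 0.46 [304.7 333.7] [0.3704 0.0632 0.074 ]
paddle 0.58 [437.3 246.2] [ 0.5726 -0.233   0.115 ]
paddle 0.5 [526.1 266.4] [ 0.5302 -0.433   0.115 ]
panel 0.71 [275.5 257.5] [0.5508 0.1429 0.   
[... 555 characters left out ...]
867, 1.339], [0.0, 0.0, 0.0, 1.0]]
square_top 0.84 [384.5 260.7] [0.4945 0.1843 0.074 ]
bar_top 0.93 [323.7 260.8] [0.6112 0.0973 0.074 ]
round_top 0.96 [356.4 290.5] [0.5962 0.2048 0.074 ]
small_top 0.73 [350.9 234.2] [0.5143 0.0789 0.074 ]
paddle 0.98 [260.9 153.8] [ 0.5692 -0.2306  0.115 ]
paddle 0.38 [385.4 258.7] [0.5053 0.1952 0.115 ]
panel 0.72 [355.9 274.3] [0.5475 0.1461 0.    ]
panel 0.26 [387.7 260.5] [0.4592 0.1641 0.    ]
counter 0.86 [248.5 192.8] [ 0.6303 -0.2197  0.    ]
packets_a 0.71 [328.3 145. ] [ 0.3597 -0.2194  0.    ]
packets_b 0.71 [328.3 145. ] [ 0.3597 -0.2194  0.    ]
jar 0.92 [253.4 295.2] [0.7846 0.0398 0.    ]
stapler 0.88 [229.3 117.7] [ 0.532  -0.4758 -0.    ]
```

View pics/top0.png

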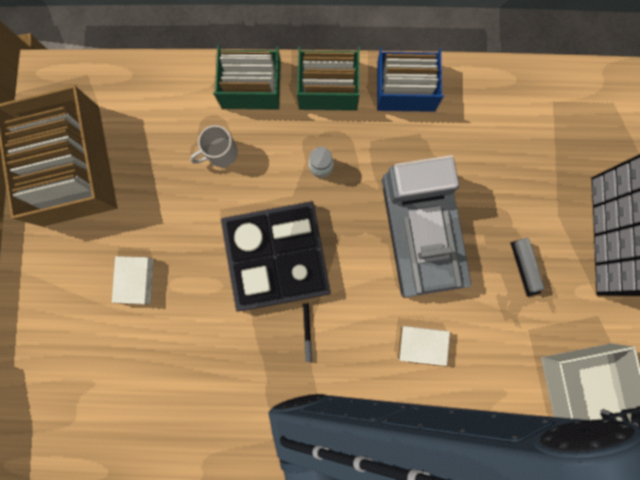

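View pics/scene0.png

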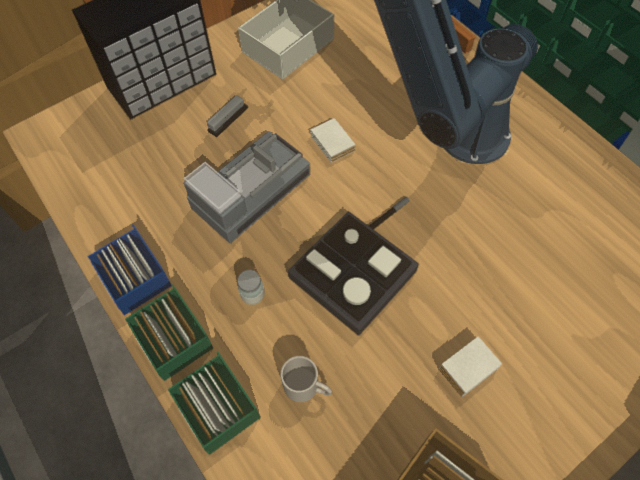

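Top view: square (256,281), bar (291,229), large round (248,237), small (300,272), paddle near (435,250). Now I'll refine these.

```bash
python3 - <<'E'
from h import *
P={}
for n in ['top','scene']:
    p=manip.snapshot(n); P[n]=p
    for l in ['square_top','bar_top','round_top','small_top']:
        g=manip.regions_of(l,p)
        m=(p['img'].min(2)>150)
        if not g: print(l,'none');continue
        x0,y0,x1,y1=[int(v) for v in g[0]['rect']]
        pt=manip.pinpoint(l,p)[0]['point']
        nl,lab,st,ce=cv2.connectedComponentsWithStats(m.astype(np.uint8))
        i=lab[int(round(pt[1])),int(round(pt[0]))]
        mm=(lab==i).astype(np.uint8)
        c=cv2.findContours(mm,0,2)[0][0]
        q=np.array([at_z(p,v[0],.074)[:2] for v in c],dtype=np.float32)
        r=cv2.minAreaRect(q)
        print(n,l,i,st[i][4],np.round(at_z(p,ce[i],.074),4),'rect',np.round(r[0],4),np.round(r[1],4),round(r[2],1))
    for l in ['paddle','counter']:
        g=manip.regions_of(l,p)
        for k in g[:2]:
            print(n,l,round(k['score'],2),np.round(k['rect']),k['pixels'].sum())
img=P['top']['img'][140:310,370:490]; cv2.imwrite('pics/topc.png',cv2.resize(img[:,:,::-1],None,fx=3.5,fy=3.5,interpolation=cv2.INTER_CUBIC))
img=P['scene']['img'][120:250,170:325]; cv2.imwrite('pics/scenec.png',cv2.resize(img[:,:,::-1],None,fx=4,fy=4,interpolation=cv2.INTER_CUBIC))
E
```

```text
top square_top 53 573 [0.491  0.1816 0.074 ] rect [0.491  0.1816] [0.0553 0.0561] 12.0
top bar_top 49 398 [0.6136 0.1025 0.074 ] rect [0.6136 0.1016] [0.0274 0.0841] 12.3
top round_top 50 540 [0.5927 0.2022 0.074 ] rect [0.5929 0.2023] [0.0593 0.0589] 1.8
top small_top 0 296906 [0.5915 0.0387 0.074 ] rect [0.6163 0.0467] [1.1763 1.6311] 0.5
top paddle 0.8 [408. 203. 451. 263.] 1756
top counter 0.72 [380. 158. 470. 295.] 9394
scene square_top 68 470 [0.4937 0.1831 0.074 ] rect [0.4935 0.1829] [0.0538 0.0553] 11.7Traceback (most recent call last):
  File "<stdin>", line 10, in <module>
IndexError: list index out of range
```

```bash
python3 - <<'E'
from h import *
P={n:manip.snapshot(n) for n in ['top','scene']}
img=P['top']['img'][140:310,370:490]; cv2.imwrite('pics/topc.png',cv2.resize(img[:,:,::-1],None,fx=3.5,fy=3.5,interpolation=cv2.INTER_CUBIC))
img=P['scene']['img'][120:250,170:325]; cv2.imwrite('pics/scenec.png',cv2.resize(img[:,:,::-1],None,fx=4,fy=4,interpolation=cv2.INTER_CUBIC))
E
```

```text
(no output)
```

View pics/topc.png

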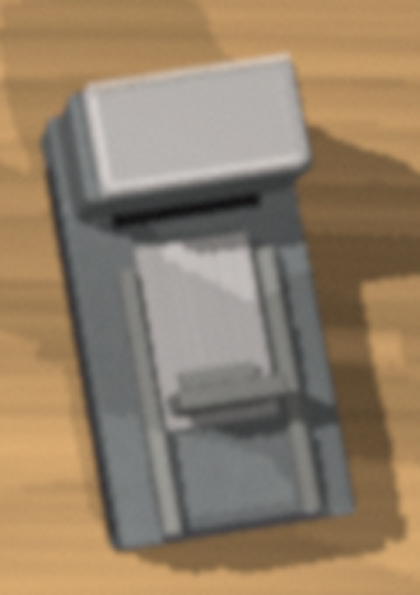

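View pics/scenec.png

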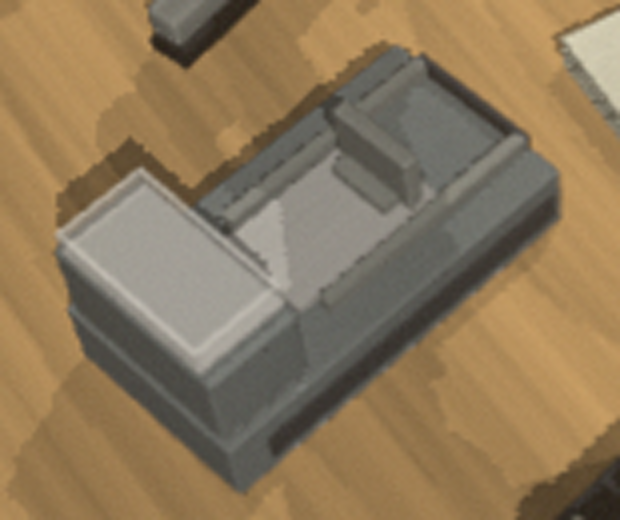

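```bash
cat >> h.py <<'E'
from scipy.spatial.transform import Rotation as R
def go(X,yaw):
    s=manip.sense(); r=R.from_quat(s['tool_rot']); t=R.from_euler('z',yaw,degrees=True)*R.from_euler('x',180,degrees=True)
    dr=(r.inv()*t).as_rotvec(degrees=True)
    d=np.array(X)-s['tcp_pos']
    print('t',round(float(s['t']),2),'tcp',np.round(s['tcp_pos'],4),'F',np.round(s['force'],1),'gap',round(float(s['finger_gap']),3))
    print('rot to do(tool)',np.round(dr,2),'shift now-frame',np.round(r.inv().apply(d),4),'shift target-frame',np.round(t.inv().apply(d),4))
E
python3 - <<'E'
from h import *
P={n:manip.snapshot(n) for n in ['top','scene']}
f=lambda u,v:(370+u/3.5,140+v/3.5)
g=lambda u,v:(170+u/4,120+v/4)
T=P['top'];S=P['scene']
a=lambda p,c,z:np.round(at_z(p,c,z),4)
print('top paddle ends',a(T,f(172,399),.115),a(T,f(298,384),.115))
print('scene paddle ends',a(S,g(337,100),.115),a(S,g(415,165),.115),a(S,g(377,133),.115))
print('deck front corners top',a(T,f(118,546),.06),a(T,f(352,510),.06),'left back',a(T,f(48,140),.06))
print('deck front corners scene',a(S,g(555,185),.06),a(S,g(405,50),.06), 'lb bottom',a(S,g(240,488),0),a(S,g(560,215),0))
from math import *
print(manip.tips_ahead)
go([.492,.182,.2],100)
E
```

```text
top paddle ends [ 0.5543 -0.192   0.115 ] [ 0.5653 -0.2732  0.115 ]
scene paddle ends [ 0.5673 -0.2649  0.115 ] [ 0.556  -0.1909  0.115 ] [ 0.5613 -0.2268  0.115 ]
deck front corners top [ 0.4606 -0.1655  0.06  ] [ 0.487  -0.3222  0.06  ] left back [ 0.7363 -0.1177  0.06  ]
deck front corners scene [ 0.4716 -0.157   0.06  ] [ 0.4874 -0.3119  0.06  ] lb bottom [ 0.7516 -0.1211 -0.    ] [ 0.4599 -0.1701  0.    ]
0.025
t 2.3 tcp [ 0.2536 -0.5712  0.2563] F [-0.6  0.4  1.2] gap 0.999
rot to do(tool) [ -0.    -0.   -76.06] shift now-frame [ 0.5235 -0.5917  0.0563] shift target-frame [0.7004 0.3656 0.0563]
```

Call:
play_rows --steps '[[[0, 0, 0, 0, 0, -10.7], [0, 0, 0, 0, 0, -10.7], [0, 0, 0, 0, 0, -10.7], [0, 0, 0, 0, 0, -10.7], [0, 0, 0, 0, 0, -10.7], [0, 0, 0, 0, 0, -10.7], [0, 0, 0, 0, 0, -10.7], [0, 0, 0, 0, 0, -1.1], [0, 0, 0, 0, 0, 0]]]' --fingers 0

```text
t: 3.42
tcp_pos: [0.2536, -0.5712, 0.2563]
tool_rot: [0.644, 0.765, 0.0, 0.0]
force: [-0.1, 0.6, -0.4]
finger_gap: 0.001
```

```bash
python3 - <<'E'
from h import *
go([.492,.182,.2],100)
E
```

```text
t 3.42 tcp [ 0.2536 -0.5712  0.2563] F [-0.1  0.6 -0.4] gap 0.001
rot to do(tool) [ 0.   0.  -0.2] shift now-frame [0.7016 0.3631 0.0563] shift target-frame [0.7004 0.3655 0.0563]
```

Call:
play_rows --steps '[[[0.05, 0.026, 0, 0, 0, 0], [0.05, 0.026, 0, 0, 0, 0], [0.05, 0.026, 0, 0, 0, 0], [0.05, 0.026, 0, 0, 0, 0], [0.05, 0.026, 0, 0, 0, 0], [0.05, 0.026, 0, 0, 0, 0], [0.05, 0.026, 0, 0, 0, 0], [0.05, 0.026, 0, 0, 0, 0], [0.05, 0.026, 0, 0, 0, 0], [0.05, 0.026, 0, 0, 0, 0]]]'

```text
t: 4.68
tcp_pos: [0.4241, -0.0322, 0.2567]
tool_rot: [0.644, 0.765, 0.0, 0.001]
force: [1.4, 0.6, -0.7]
finger_gap: 0.002
```

Call:
play_rows --steps '[[[0.05, 0.026, 0, 0, 0, 0], [0.05, 0.026, 0, 0, 0, 0], [0.05, 0.026, 0, 0, 0, 0], [0.05, 0.026, 0, 0, 0, 0], [0, 0, 0, 0, 0, 0], [0, 0, 0, 0, 0, 0], [0, 0, 0, 0, 0, 0]]]'

```text
t: 5.55
tcp_pos: [0.4909, 0.1799, 0.2563]
tool_rot: [0.644, 0.765, -0.0, -0.0]
force: [0.3, -0.5, 0.3]
finger_gap: 0.004
```

```bash
python3 - <<'E'
from h import *
go([.492,.182,.13],100)
p=manip.snapshot('wrist'); cv2.imwrite('pics/w1.png',p['img'][:,:,::-1])
for l in ['square_top','bar_top','round_top','small_top']:
    for r in manip.pinpoint(l,p)[:2]: print(l,round(r['score'],2),np.round(r['point'],1),np.round(at_z(p,r['point'],.074),4))
E
```

```text
t 5.55 tcp [0.4909 0.1799 0.2563] F [ 0.3 -0.5  0.3] gap 0.004
rot to do(tool) [-0.04  0.01 -0.19] shift now-frame [0.0019 0.0015 0.1263] shift target-frame [0.0019 0.0014 0.1263]
square_top 0.86 [318.6 211.7] [0.4884 0.183  0.074 ]
bar_top 0.71 [440.5 322.9] [0.6124 0.101  0.074 ]
round_top 0.89 [450.  208.4] [0.5915 0.2037 0.074 ]
```

View pics/w1.png

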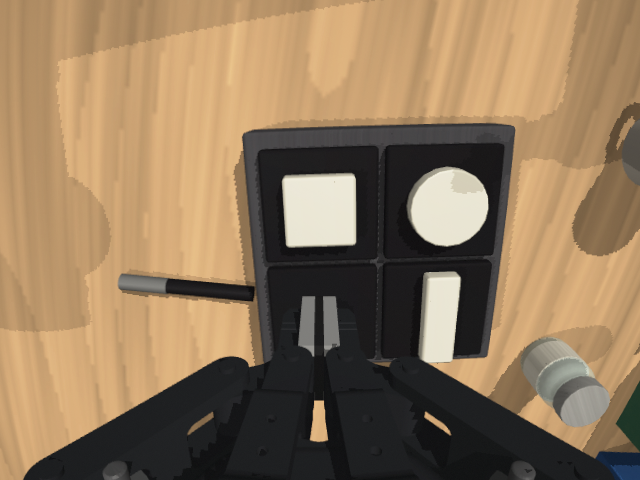

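The wrist view agrees with the other two cameras: square at (319,212), round (449,207), bar (440,317). I'll descend onto the square key.

Call:
play_rows --steps '[[[0.001, 0, 0.04, 0, 0, 0], [0.001, 0, 0.04, 0, 0, 0], [0, 0, 0.04, 0, 0, 0], [0, 0, 0.025, 0, 0, 0], [0, 0, 0, 0, 0, 0], [0, 0, 0, 0, 0, 0]]]'

```text
t: 6.55
tcp_pos: [0.4918, 0.183, 0.1121]
tool_rot: [0.643, 0.766, 0.001, 0.001]
force: [0.1, -1.3, -0.6]
finger_gap: -0.004
```

Call:
play_rows --steps '[[[0, 0, 0.004, 0, 0, 0], [0, 0, 0.004, 0, 0, 0], [0, 0, 0.004, 0, 0, 0], [0, 0, 0.004, 0, 0, 0], [0, 0, 0.002, 0, 0, 0], [0, 0, 0, 0, 0, 0], [0, 0, 0, 0, 0, 0], [0, 0, 0, 0, 0, 0]]]'

```text
t: 7.55
tcp_pos: [0.4912, 0.1831, 0.0935]
tool_rot: [0.643, 0.766, 0.0, 0.0]
force: [0.6, 0.6, 4.1]
finger_gap: 0.001
```

Call:
play_rows --steps '[[[0, 0, 0.002, 0, 0, 0], [0, 0, 0.002, 0, 0, 0], [0, 0, 0, 0, 0, 0], [0, 0, 0, 0, 0, 0]]]'

```text
t: 8.05
tcp_pos: [0.4912, 0.1831, 0.0909]
tool_rot: [0.643, 0.766, 0.0, 0.0]
force: [-1.6, -0.4, 16.8]
finger_gap: -0.002
```

Bottomed out (16.8 N). Lifting off and taking the wrist view to the counter.

Call:
play_rows --steps '[[[0, 0, -0.01, 0, 0, 0], [0, 0, -0.03, 0, 0, 0], [0, 0, -0.05, 0, 0, 0], [0, 0, -0.05, 0, 0, 0], [0, 0, -0.02, 0, 0, 0], [0, 0, 0, 0, 0, 0], [0, 0, 0, 0, 0, 0]]]'

```text
t: 8.93
tcp_pos: [0.4899, 0.1829, 0.2479]
tool_rot: [0.643, 0.766, -0.001, -0.001]
force: [0.1, 0.1, 0.1]
finger_gap: -0.002
```

```bash
python3 - <<'E'
from h import *
go([.561,-.229,.25],99.6)
E
```

```text
t 8.93 tcp [0.4899 0.1829 0.2479] F [0.1 0.1 0.1] gap -0.002
rot to do(tool) [-0.18 -0.    0.33] shift now-frame [-0.4179 -0.0011 -0.0022] shift target-frame [-0.4179  0.0014 -0.0021]
```

Call:
play_rows --steps '[[[-0.045, 0, 0, 0, 0, 0], [-0.045, 0, 0, 0, 0, 0], [-0.045, 0, 0, 0, 0, 0], [-0.045, 0, 0, 0, 0, 0], [-0.045, 0, 0, 0, 0, 0], [-0.045, 0, 0, 0, 0, 0], [-0.045, 0, 0, 0, 0, 0], [-0.045, 0, 0, 0, 0, 0], [-0.045, 0, 0, 0, 0, 0], [-0.013, 0, -0.002, 0, 0, 0]]]' --fingers 0.7

```text
t: 10.18
tcp_pos: [0.5626, -0.231, 0.2488]
tool_rot: [0.644, 0.765, -0.0, -0.002]
force: [-0.5, 0.1, -1.2]
finger_gap: 0.699
```

Call:
play_rows --steps '[[[0, 0, 0, 0, 0, 0], [0, 0, 0, 0, 0, 0], [0, 0, 0, 0, 0, 0]]]'

```text
t: 10.55
tcp_pos: [0.5629, -0.227, 0.2512]
tool_rot: [0.643, 0.766, 0.0, -0.001]
force: [0.2, -0.4, -1.1]
finger_gap: 0.705
```

```bash
python3 - <<'E'
from h import *
go([.561,-.229,.2],99.6)
p=manip.snapshot('wrist'); cv2.imwrite('pics/w2.png',p['img'][:,:,::-1])
for l in ['paddle']:
    for r in manip.pinpoint(l,p)[:2]: print(l,round(r['score'],2),np.round(r['point'],1),np.round(at_z(p,r['point'],.115),4))
print(proj(p,[.561,-.229,.115]))
E
```

```text
t 10.55 tcp [ 0.5629 -0.227   0.2512] F [ 0.2 -0.4 -1.1] gap 0.705
rot to do(tool) [-0.04 -0.05  0.44] shift now-frame [-0.0017 -0.0022  0.0512] shift target-frame [-0.0017 -0.0022  0.0512]
paddle 0.98 [318.4 240.8] [ 0.5617 -0.2319  0.115 ]
(np.float64(318.14713934474577), np.float64(236.68612353158568))
```

View pics/w2.png

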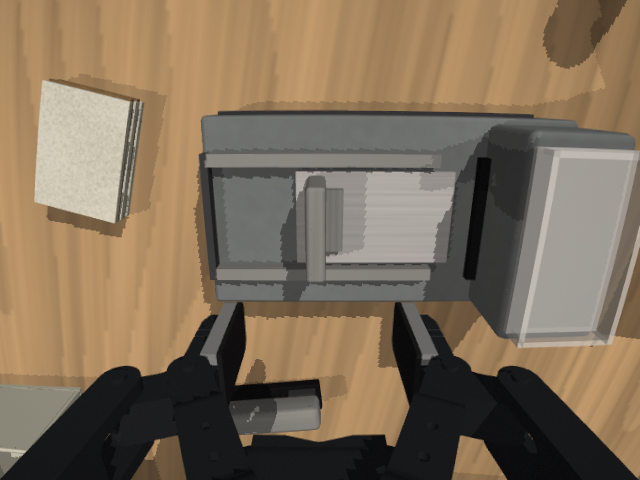

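Paddle top centre sits at about (316,231), with its plate square to the jaws. I'll descend straddling it.

Call:
play_rows --steps '[[[-0.004, -0.002, 0.03, 0, 0, 0.4], [0, 0, 0.04, 0, 0, 0], [0, 0, 0.04, 0, 0, 0], [0, 0, 0.031, 0, 0, 0], [0, 0, 0, 0, 0, 0], [0, 0, 0, 0, 0, 0]]]'

```text
t: 11.4
tcp_pos: [0.5627, -0.2331, 0.1115]
tool_rot: [0.646, 0.764, 0.0, 0.001]
force: [0.4, -1.2, 0.4]
finger_gap: 0.698
```

Call:
play_rows --steps '[[[0, 0, 0, 0, 0, 0], [0, 0, 0, 0, 0, 0], [0, 0, 0, 0, 0, 0], [0, 0, 0, 0, 0, 0], [0, 0, 0, 0, 0, 0], [0, 0, 0, 0, 0, 0], [0, 0, 0, 0, 0, 0], [0, 0, 0, 0, 0, 0]]]' --fingers 0 --squeeze 50

```text
t: 12.4
tcp_pos: [0.5617, -0.2333, 0.1116]
tool_rot: [0.645, 0.764, -0.0, 0.0]
force: [-3.0, -0.2, 5.8]
finger_gap: 0.151
```

```bash
python3 - <<'E'
from h import *
go([.561,-.231,.11],99.6)
p=manip.snapshot('wrist'); cv2.imwrite('pics/w3.png',p['img'][:,:,::-1])
E
```

```text
t 12.4 tcp [ 0.5617 -0.2333  0.1116] F [-3.  -0.2  5.8] gap 0.151
rot to do(tool) [-0.01  0.06  0.01] shift now-frame [ 0.0024 -0.0003  0.0016] shift target-frame [ 0.0024 -0.0003  0.0016]
```

View pics/w3.png

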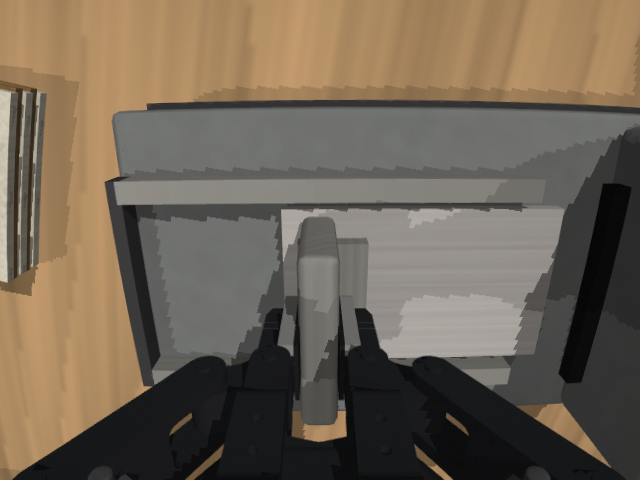

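Gripped (gap 0.151, roughly the 14 mm plate). Pulling.

Call:
play_rows --steps '[[[0, -0.005, 0, 0, 0, 0], [0, -0.008, 0, 0, 0, 0], [0, -0.008, 0, 0, 0, 0], [0, -0.008, 0, 0, 0, 0], [0, -0.008, 0, 0, 0, 0], [0, -0.008, 0, 0, 0, 0], [0, -0.008, 0, 0, 0, 0], [0, -0.005, 0, 0, 0, 0], [0, 0, 0, 0, 0, 0], [0, 0, 0, 0, 0, 0]]]'

```text
t: 13.7
tcp_pos: [0.507, -0.2429, 0.1115]
tool_rot: [0.646, 0.763, 0.001, 0.003]
force: [6.2, 3.7, 4.3]
finger_gap: 0.155
```

```bash
python3 - <<'E'
from h import *
go([.561,-.231,.11],99.6)
p=manip.snapshot('wrist'); cv2.imwrite('pics/w4.png',p['img'][:,:,::-1])
E
```

```text
t 13.7 tcp [ 0.507  -0.2429  0.1115] F [6.2 3.7 4.3] gap 0.155
rot to do(tool) [ 0.3   0.16 -0.06] shift now-frame [0.0028 0.0552 0.0018] shift target-frame [0.0027 0.0552 0.0015]
```

View pics/w4.png

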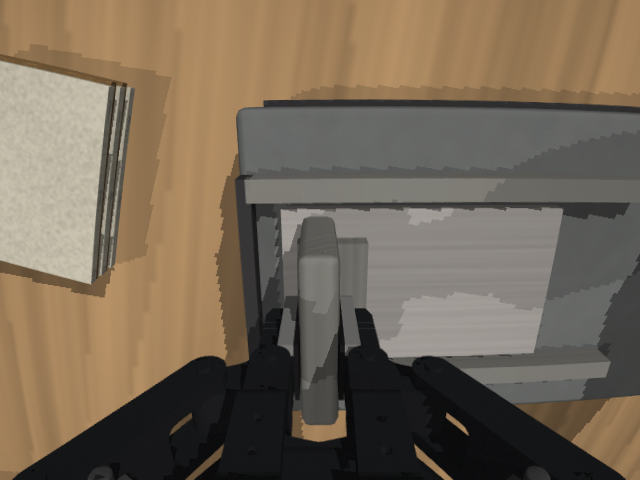

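Call:
play_rows --steps '[[[0, -0.003, 0, 0, 0, 0], [0, -0.003, 0, 0, 0, 0], [0, -0.001, 0, 0, 0, 0], [0, 0, 0, 0, 0, 0], [0, 0, 0, 0, 0, 0]]]'

```text
t: 14.38
tcp_pos: [0.5022, -0.2438, 0.1116]
tool_rot: [0.646, 0.763, 0.002, 0.004]
force: [12.9, 6.0, 2.1]
finger_gap: 0.155
```

Call:
play_rows --steps '[[[0, -0.002, 0, 0, 0, 0], [0, -0.001, 0, 0, 0, 0], [0, 0, 0, 0, 0, 0], [0, 0, 0, 0, 0, 0]]]'

```text
t: 14.88
tcp_pos: [0.502, -0.2439, 0.1116]
tool_rot: [0.647, 0.763, 0.004, 0.007]
force: [21.4, 9.7, -1.4]
finger_gap: 0.154
```

At the stop: no further motion, and force has risen to 23 N. Easing back at about 56 mm/s.

Call:
play_rows --steps '[[[0, 0.007, 0, 0, 0, 0], [0, 0.007, 0, 0, 0, 0], [0, 0.007, 0, 0, 0, 0], [0, 0.007, 0, 0, 0, 0], [0, 0.007, 0, 0, 0, 0], [0, 0.007, 0, 0, 0, 0], [0, 0.007, 0, 0, 0, 0], [0, 0.007, 0, 0, 0, 0], [0, 0.004, 0, 0, 0, 0], [0, 0.003, 0, 0, 0, 0]]]'

```text
t: 16.12
tcp_pos: [0.5585, -0.2339, 0.1116]
tool_rot: [0.646, 0.764, 0.001, 0.002]
force: [2.5, 2.8, 7.0]
finger_gap: 0.157
```

Call:
play_rows --steps '[[[0, 0.003, 0, 0, 0, 0], [0, 0.002, 0, 0, 0, 0], [0, 0, 0, 0, 0, 0], [0, 0, 0, 0, 0, 0], [0, 0, 0, 0, 0, 0]]]'

```text
t: 16.75
tcp_pos: [0.5617, -0.2333, 0.1116]
tool_rot: [0.645, 0.764, -0.0, 0.0]
force: [-1.6, 0.4, 7.7]
finger_gap: 0.154
```

```bash
python3 - <<'E'
from h import *
go([.5617,-.2333,.1116],99.6)
E
```

```text
t 16.75 tcp [ 0.5617 -0.2333  0.1116] F [-1.6  0.4  7.7] gap 0.154
rot to do(tool) [ 0.    0.07 -0.01] shift now-frame [ 0.  0. -0.] shift target-frame [ 0.  0. -0.]
```

Call:
play_rows --steps '[[[0, 0.001, 0, 0, 0, 0], [0, 0.001, 0, 0, 0, 0], [0, 0, 0, 0, 0, 0], [0, 0, 0, 0, 0, 0]]]'

```text
t: 17.25
tcp_pos: [0.5618, -0.2333, 0.1115]
tool_rot: [0.645, 0.764, -0.002, -0.001]
force: [-6.4, -1.6, 10.0]
finger_gap: 0.155
```

It pushes against the home stop (−6 N, no motion). Releasing.

Call:
play_rows --steps '[[[0, -0.001, 0, 0, 0, 0], [0, -0.001, 0, 0, 0, 0], [0, 0, 0, 0, 0, 0]]]'

```text
t: 17.62
tcp_pos: [0.5616, -0.2333, 0.1115]
tool_rot: [0.646, 0.764, -0.0, 0.0]
force: [-1.1, 0.7, 7.4]
finger_gap: 0.159
```

Call:
play_rows --steps '[[[0, 0, 0, 0, 0, 0], [0, 0, 0, 0, 0, 0], [0, 0, 0, 0, 0, 0], [0, 0, 0, 0, 0, 0], [0, 0, 0, 0, 0, 0], [0, 0, 0, 0, 0, 0]]]' --fingers 0.6

```text
t: 18.38
tcp_pos: [0.5618, -0.2329, 0.1103]
tool_rot: [0.646, 0.763, -0.0, -0.0]
force: [-0.2, 0.2, 1.0]
finger_gap: 0.6
```

Call:
play_rows --steps '[[[0, 0, -0.03, 0, 0, 0], [0, 0, -0.045, 0, 0, 0], [0, 0, -0.045, 0, 0, 0], [0, 0, -0.02, 0, 0, 0], [0, 0, 0, 0, 0, 0], [0, 0, 0, 0, 0, 0]]]'

```text
t: 19.12
tcp_pos: [0.5611, -0.2325, 0.2491]
tool_rot: [0.646, 0.763, -0.0, -0.001]
force: [-0.6, 0.2, -0.6]
finger_gap: 0.6
```

```bash
python3 - <<'E'
from h import *
go([.613,.102,.25],101)
p=manip.snapshot('wrist'); cv2.imwrite('pics/w5.png',p['img'][:,:,::-1])
for r in manip.pinpoint('paddle',p)[:2]: print(round(r['score'],2),np.round(r['point'],1),np.round(at_z(p,r['point'],.115),4))
E
```

```text
t 19.12 tcp [ 0.5611 -0.2325  0.2491] F [-0.6  0.2 -0.6] gap 0.6
rot to do(tool) [-0.1  -0.09 -1.46] shift now-frame [ 0.3213  0.1066 -0.0006] shift target-frame [ 0.3184  0.1147 -0.0009]
0.85 [321.9 233.9] [ 0.5612 -0.2314  0.115 ]
```

View pics/w5.png

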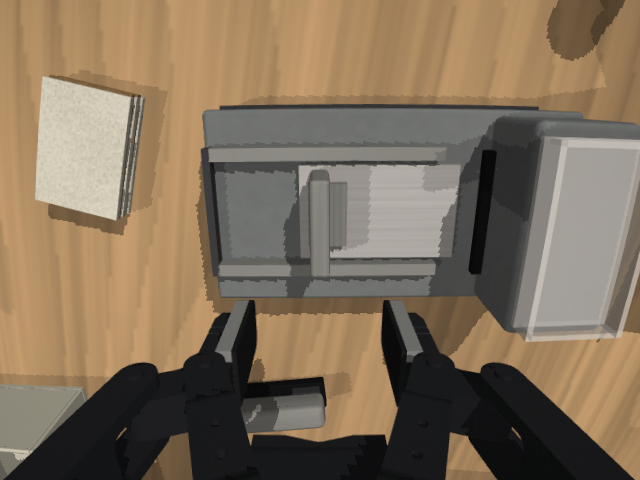

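Slide is back home: paddle at (320,222), the same place on the deck as before. Going to the bar key.

Call:
play_rows --steps '[[[0.04, 0.0133, 0, 0, 0, 0], [0.04, 0.0133, 0, 0, 0, 0], [0.04, 0.0133, 0, 0, 0, 0], [0.04, 0.0133, 0, 0, 0, 0], [0.04, 0.0133, 0, 0, 0, 0], [0.04, 0.0133, 0, 0, 0, 0], [0.04, 0.0133, 0, 0, 0, 0], [0.041, 0.0135, 0, 0, 0, -1.5], [0, 0, 0, 0, 0, 0], [0, 0, 0, 0, 0, 0]]]' --fingers 0

```text
t: 20.48
tcp_pos: [0.6132, 0.101, 0.2491]
tool_rot: [0.636, 0.772, -0.001, -0.001]
force: [0.0, 0.5, 0.5]
finger_gap: -0.0
```

```bash
python3 - <<'E'
from h import *
go([.613,.102,.111],101)
E
```

```text
t 20.48 tcp [0.6132 0.101  0.2491] F [0.  0.5 0.5] gap -0.0
rot to do(tool) [-0.13  0.    0.06] shift now-frame [0.001  0.0003 0.1381] shift target-frame [ 1.000e-03 -1.000e-04  1.381e-01]
```

Call:
play_rows --steps '[[[0.001, 0, 0.04, 0, 0, 0], [0, 0, 0.04, 0, 0, 0], [0, 0, 0.04, 0, 0, 0], [0, 0, 0.019, 0, 0, 0], [0, 0, 0, 0, 0, 0], [0, 0, 0, 0, 0, 0]]]'

```text
t: 21.22
tcp_pos: [0.6148, 0.1018, 0.1127]
tool_rot: [0.636, 0.772, 0.001, 0.001]
force: [0.1, -0.2, -0.4]
finger_gap: 0.001
```

Call:
play_rows --steps '[[[0, 0, 0.004, 0, 0, 0], [0, 0, 0.004, 0, 0, 0], [0, 0, 0.004, 0, 0, 0], [0, 0, 0.004, 0, 0, 0], [0, 0, 0.003, 0, 0, 0], [0, 0, 0.002, 0, 0, 0], [0, 0, 0, 0, 0, 0], [0, 0, 0, 0, 0, 0]]]'

```text
t: 22.22
tcp_pos: [0.6137, 0.1024, 0.0911]
tool_rot: [0.636, 0.772, 0.0, 0.0]
force: [-1.7, 1.2, 7.5]
finger_gap: 0.001
```

Call:
play_rows --steps '[[[0, 0, 0.0015, 0, 0, 0], [0, 0, 0, 0, 0, 0], [0, 0, 0, 0, 0, 0]]]'

```text
t: 22.6
tcp_pos: [0.6137, 0.1024, 0.091]
tool_rot: [0.636, 0.772, 0.0, 0.0]
force: [-4.3, 0.5, 14.4]
finger_gap: -0.002
```

Call:
play_rows --steps '[[[0, 0, -0.01, 0, 0, 0], [0, 0, -0.03, 0, 0, 0], [0, 0, -0.04, 0, 0, 0], [0, 0, 0, 0, 0, 0], [0, 0, 0, 0, 0, 0]]]'

```text
t: 23.22
tcp_pos: [0.613, 0.1022, 0.1682]
tool_rot: [0.636, 0.772, -0.0, -0.001]
force: [0.3, 0.6, 0.2]
finger_gap: -0.003
```

```bash
python3 - <<'E'
from h import *
go([.593,.203,.111],101)
E
```

```text
t 23.23 tcp [0.613  0.1022 0.1682] F [0.3 0.6 0.2] gap -0.003
rot to do(tool) [-0.07 -0.01  0.04] shift now-frame [ 0.1027 -0.0003  0.0572] shift target-frame [ 0.1027 -0.0004  0.0572]
```

Bar key bottomed (14 N at z 0.091) and released. Now the large round key.

Call:
play_rows --steps '[[[0.035, 0, 0, 0, 0, 0], [0.035, 0, 0, 0, 0, 0], [0.033, 0, 0, 0, 0, 0], [0, 0, 0, 0, 0, 0], [0, 0, 0.035, 0, 0, 0], [0, 0, 0.022, 0, 0, 0], [0, 0, 0, 0, 0, 0], [0, 0, 0, 0, 0, 0]]]'

```text
t: 24.22
tcp_pos: [0.5943, 0.2027, 0.1119]
tool_rot: [0.636, 0.772, -0.0, 0.0]
force: [-1.0, -0.1, 0.1]
finger_gap: -0.0
```

Call:
play_rows --steps '[[[0, 0, 0.004, 0, 0, 0], [0, 0, 0.004, 0, 0, 0], [0, 0, 0.004, 0, 0, 0], [0, 0, 0.004, 0, 0, 0], [0, 0, 0.003, 0, 0, 0], [0, 0, 0.002, 0, 0, 0], [0, 0, 0.0015, 0, 0, 0], [0, 0, 0, 0, 0, 0], [0, 0, 0, 0, 0, 0]]]'

```text
t: 25.35
tcp_pos: [0.594, 0.2034, 0.091]
tool_rot: [0.636, 0.772, 0.0, 0.0]
force: [-3.0, -0.8, 12.4]
finger_gap: 0.001
```

Call:
play_rows --steps '[[[0, 0, -0.01, 0, 0, 0], [0, 0, -0.03, 0, 0, 0], [0, 0, -0.05, 0, 0, 0], [0, 0, -0.05, 0, 0, 0], [0, 0, -0.02, 0, 0, 0], [0, 0, 0, 0, 0, 0], [0, 0, 0, 0, 0, 0], [0, 0, 0, 0, 0, 0]]]'

```text
t: 26.35
tcp_pos: [0.5929, 0.2032, 0.2473]
tool_rot: [0.636, 0.772, -0.001, -0.001]
force: [0.1, 0.3, 0.2]
finger_gap: -0.003
```

```bash
python3 - <<'E'
from h import *
go([.593,.203,.25],101)
p=manip.snapshot('scene'); cv2.imwrite('pics/s9.png',p['img'][:,:,::-1])
for l in ['paddle','packets_a','jar','stapler']:
    for r in manip.pinpoint(l,p)[:1]: print(l,round(r['score'],2),np.round(r['point'],1))
E
```

```text
t 26.35 tcp [0.5929 0.2032 0.2473] F [0.1 0.3 0.2] gap -0.003
rot to do(tool) [-0.22 -0.01  0.03] shift now-frame [-0.0002  0.     -0.0027] shift target-frame [-0.0002  0.     -0.0027]
paddle 0.77 [260.9 155.8]
packets_a 0.76 [466.2 368.8]
jar 0.96 [254.  295.7]
stapler 0.59 [226.9 120.5]
```

View pics/s9.png

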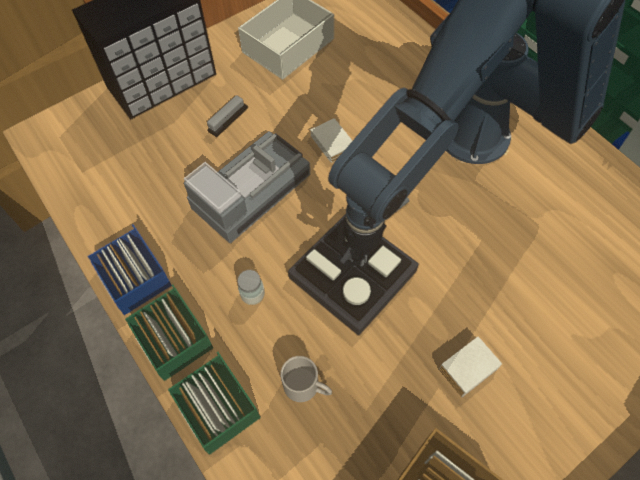

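All keys are up, the paddle is at home (261,155), and the visible loose things are where they started. Handing in.

```bash
python3 - <<'E'
from h import *
print(manip.sign_off())
E
```

```text
the job is handed in; nothing more can be done
None
```

I did all the steps in order and handed the job in, with the robot clock at 26.4 s of the 54 s allowed. The sign-off gives no verdict, so the results below are my own readings.

- **Keys:** I pressed the square key first, then the bar and the large round key after the slide. Each one bottomed out at 12–17 N with the tool at z ≈ 0.091 m, and I lifted clear before the next step. I never went over the small round key.
- **Slide:** I gripped the paddle and pulled it about 60 mm to its stop, where it stopped moving and the force rose to about 23 N. I eased it back at about 56 mm/s while still holding it. At home it pushed against the stop (about −6 N, no motion) before I released it.
- **Last checks:** The scene picture showed the square, bar and large round keys up, and the paddle at its starting pixel position to within 2 px. The force reading was near zero and the arm was clear of everything. The jar and stapler were within about 4 px of their first detections.
- **Less certain:** The last packets detection was the other stack, because the two share one class. For the stack in front of the counter I only looked at the picture; it looked in place but was partly hidden by the arm. The marker and the small key were hidden by the arm in that picture, so I did not see them again.

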